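# Raise the counterweighted gate and push the rack home

### The job

Push the counterweighted gate arm of the loading track up past its balance point, so that it stays fully raised by itself. Then push the empty tube rack along the track, under the raised gate, until its leading end rests against the end stop. Push the rack, do not lift or tip it, and leave the pot, the dropper bottle and the petri dish where they stand.

Things in the scene. Friction and masses are not known exactly. Their poses are not given: they have to be found in the camera images.
- track: Fixed aluminium plate 150 (x) x 430 (y) x 6 mm; its lane runs along its own y, 120 mm wide between two steel guides (centred at x = -63 and +63 mm, 6 mm thick, tops 20 mm above the table). Origin: underside of the plate, on the lane's centre line, under the gate; plate spans y -155 to +275 mm. +x points away from the robot (yaw varies), +y to the end where the rack waits, z up.
- stop_face (a point): Centre of the foot of the end stop's face, at y = -140 mm, x = 0 in the track's frame, on the plate. The stop is an upright plate across the lane, 64 mm high above the base plate; pushed home, the rack's leading end touches this face and the rack's origin is at y = -34 mm in the track's frame.
- gate (a joint): Angle (rad) of the gate arm: 0 = down, level across the lane, where it rests by its weight; 1.45 = fully raised, nearly upright, against its stop. It balances near 0.7: below that it falls shut, above it it falls on to the raised stop by itself. Under 1 N at the lip lifts it. Its weight, a steel roller 36 x 52 mm on a stalk above the pivot, swings away from the robot as the arm rises.
- gate_pivot (a point): The gate's hinge axis, parallel to the track's y: x = +85, y = 0, z = +85 mm in the track's frame, in a steel bracket 32 mm wide and 98 mm high behind the far guide. The arm, a plain bar 14 mm wide, 12 mm thick, runs 176 mm from here toward the robot. A grey skirt 4 mm thick hangs under it over the lane, down to 33 mm above the table, and bars the rack's way while the gate is down.
- gate_lip (a point): Centre of the underside of the push lip at the arm's free end; moves with the arm. A flat plate 60 mm wide, 45 mm long, 4 mm thick; gate down, it slopes up toward the robot at 50 degrees from level, its underside facing the robot and the table, free for a finger to push. Gate down, this point is 188 mm from the pivot toward the robot, 12 mm above it: 97 mm above the table.
- rack: Empty moulded blue tube rack, loose, 108 (x) x 212 (y) x 57 mm, about 0.15 kg. Origin: centre of its underside; own y along the lane. It stands on the plate (underside 6 mm above the table), on the +y side of the gate. Its ends are open frames: a 2 mm floor 4 to 6 mm above its underside, the 3 mm top grid, posts 28 to 44 mm either side of the middle. A finger in mid-end pushes on the top grid.
- vial: White capped sample pot, 34 mm in diameter, 48 mm high, loose; origin at the centre of its underside. A bystander in front of the track.
- dropper: Amber dropper bottle with black bulb, 31 mm in diameter, 90 mm high, loose; origin at the centre of its underside. A bystander in front of the track.
- dish: Petri dish with lid, 69 mm in diameter, 16 mm high, loose; origin at the centre of its underside. A bystander behind the track.

How it is judged:
On the way, in this order (a step that is already met when the one before it is completed fails the run):
1. the gate is fully raised (value of joint gate above 1.35 rad), for 0.3 s.
2. the rack is pushed home against the end stop (y of rack in the frame of track below -0.028 m), for 0.2 s.
At the end, for the whole second after the job is handed in: The gate stays raised by itself (joint above 1.35 rad), and the rack stands flat and at rest between the guides, its leading end within 6 mm of the end stop (value of joint gate above 1.35 rad and y of rack in the frame of track below -0.028 m and z of rack in the frame of track below 0.01 m and angle between the y axis of rack and the y axis of track, either way round below 0.1 rad and angle between rack's own z axis and vertical below 0.05 rad and linear speed of rack below 0.02 m/s); the robot touches nothing.
It fails at once if the rack is lifted or tipped (its origin more than 15 mm above the plate, or tilted by more than 0.2 rad) (z of rack in the frame of track above 0.021 m or angle between rack's own z axis and vertical above 0.2 rad).
It fails at once if the pot, the dropper bottle or the petri dish is moved by more than 20 mm or knocked over (distance of any of vial, dropper, dish from where it was at the start of the episode above 0.02 m or angle between any of vial, dropper, dish's own z axis and vertical above 0.4 rad).
It also fails if it takes over 58 s, if anything falls off the work surface, if the arm or the gripper's body presses on something with over 40 N, if the wrist force passes 120 N, or if a joint passes its speed limit or range.

### The arm

A 6-joint arm with a two-finger parallel gripper is mounted at the origin on a cart in front of the work surface, level with it; the furniture and walls round the work are solid. World frame = base frame: x ahead of the robot, y to its left, z up, the work surface at z = 0. Lengths are in m, angles in rad, forces in N, time in s.
With the tool pointing down it reaches from about 0.375 to 0.925 m from the base axis. Payload 5.7 kg.
Tool frame: the origin (TCP) lies on the centre line of the jaws, within the pads' length; the fingertips stand 22 mm ahead of it and the grasp point (between the pads) lies 3 mm ahead of it; z points along the fingers, y is the line along which they close (so a half turn about z gives the same grasp; the last joint's range is limited). The gripper opens to 85 mm and grips with 20 to 120 N. Pads are 22 mm wide; open, the fingers measure 114 mm over their backs; the gripper's body (76 mm by 85 mm) begins 54 mm behind the grasp point. The pads swing forward as they close: fully open they stand 13 mm farther back than shut.
Start: joints at [-1.259, 0.359, 1.51, -0, 1.272, -0.115], TCP at [0.248, -0.546, 0.253] pointing down, gripper open.
Joint ranges: [-2.97, 2.97], [-1.01, 2.36], [0.21, 2.38], [-0.96, 4.11], [0.2, 2.71], [-2.98, 2.98]. Speed limits (rad/s): [2.39, 2.39, 3.14, 3.14, 3.14, 3.14].

### API

Orientations are given as a 3x3 rotation matrix whose columns are the frame's x, y, z axes.
In Python, from station import ctrl gives the robot as it stands.
- The arm moves only by the tool move_arm, never from a script. Its arguments are lists of equal length, an entry for each row: "jaw": the gripper command: -1 is shut, 1 is fully open, values between are in proportion; "offset": the shift along the tool's x, y, z each as a share of 40 cm, from -1 to 1, a list of three; "twist": the turn, a rotation vector about the tool's x, y, z each as a share of 1.5 rad, from -1 to 1, a list of three. In form: {"jaw": [jaw, ...], "offset": [[x, y, z], ...], "twist": [[rx, ry, rz], ...]}. A call has 1 to 10 rows; each row is the pose to reach, as a shift and turn from the pose commanded when the call began, along the tool's axes at that moment; what a row does not reach only later rows make up. A row lasts 1/10 s, in which the tool goes at most 50 mm and 8.59 degrees, less where a joint would pass 70% of its speed; a pose out of reach is approached as far as the arm can. A call with a number of a shift or a turn outside -1 to 1 is refused whole. A call with a gripper value outside its range is refused whole. The fingers move at their own pace and stop on an object; "grip_force" is the grip in N (left out, the last holds). Time passes only in rows, so rows that repeat a pose let the fingers close. It gives the time, the measured TCP pose, the force, the opening and the grip force at its end, in the units of the state.
- ctrl.get_state(): the state, without advancing time (a new reading comes with each control period).
- ctrl.get_image(name): name is "scene" or "side" or "wrist"; returns a dict with "image" (420x560x3 uint8, blue, green, red), "mtx" (3x3 intrinsics, pixels), "T" (4x4, takes a point from camera to world coordinates). Camera axes: x right, y up, looking along -z (the intrinsics and any distortion apply to the point x, -y, -z); pixel columns grow to the right and rows downward; lengths in m; the calibration is good to about 2 mm. The wrist camera is an equidistant fisheye: a pixel r from the principal point sees the ray r / f radians off the axis. A picture is of the moment at which its call begins. There is no depth.
- ctrl.close_job(): hands the job in; it is judged then, once.
Trained networks look in the newest picture that a camera, given by its name, has taken for a name from the list of things; names that differ only in an ending like _2 or _b are one class to them, and where a whole thing is asked for, a point or a joint stands for the part that bears it (a point fixed in the world has none). Each returns a list of dicts, best first, with "p" (0 to 1); they miss things now and then, are a little off and sometimes report something else, mostly with a low value. They report only what shows in the picture. A call takes as long as a camera call.
- ctrl.spot_in(camera, query): "box" ([left, top, right, bottom] as shares, 0 to 1, of the picture: columns of its width, rows of its height, round what is visible of it).
- ctrl.landmark_of(camera, query): "point" ([column, row] as shares, 0 to 1, of the picture: columns of its width, rows of its height: a listed point, or the origin of a listed thing).
The state is a dict: "clock": time; "joints": joint angles; "joint_velocities": joint speeds; "effort": joint torques, N m; "position": TCP position; "tool_rot": TCP orientation; "force": force on the tool from outside, world axes, zero at the start; "ft_torque": the same for the moment, N m; "grip_width": finger opening in m; "grasp_force": force on a finger pad.
Only numpy, scipy, OpenCV 4.12 (cv2) and the standard library are available. Lean on these libraries where they do the work, as an engineer would, in place of code of your own. Each camera call takes 0.05 s, during which the arm holds its last target. There are 200 camera calls.

## Working session

There is one attempt and no reset: what is moved stays moved. The work goes in short steps, Python scripts to look and compute and a tool call to move; the robot and the scene stay as the last step left them, time stands still between calls to the robot, and variables do not carry over. Pictures are saved under pics/ and viewed, at most 10 in all, crops included, and the job is handed in when it is done.

Besides the shell and the picture viewer there is one more tool, called after "Call:" by a JSON object that holds its "name" and its "arguments". move_arm: Moves the arm, as the interface text tells. Its arguments: {"type":"object","properties":{"jaw":{"type":"array"},"offset":{"type":"array"},"twist":{"type":"array"},"grip_force":{"type":"number"}},"required":["jaw","offset","twist"]}

```bash
mkdir -p pics
cat > h.py <<'E'
import numpy as np, cv2
from station import ctrl
def ray(im,p):
    M=np.array(im["mtx"]);T=np.array(im["T"])
    d=np.array([(p[0]-M[0,2])/M[0,0],-(p[1]-M[1,2])/M[1,1],-1.0])
    d=T[:3,:3]@d; return T[:3,3],d/np.linalg.norm(d)
def atz(im,p,z):
    o,d=ray(im,p); return o+d*(z-o[2])/d[2]
def tri(a,b):
    A=np.zeros((3,3));v=np.zeros(3)
    for o,d in (a,b):
        P=np.eye(3)-np.outer(d,d);A+=P;v+=P@o
    x=np.linalg.solve(A,v); return x,[round(float(np.linalg.norm((np.eye(3)-np.outer(d,d))@(x-o))),4) for o,d in (a,b)]
def proj(im,X):
    M=np.array(im["mtx"]);T=np.array(im["T"]);c=T[:3,:3].T@(np.array(X)-T[:3,3])
    return M[0,0]*c[0]/-c[2]+M[0,2],M[1,1]*-c[1]/-c[2]+M[1,2]
E
python3 - <<'E'
from h import *
np.set_printoptions(precision=4,suppress=True)
zs=dict(track=0,stop_face=.006,gate_pivot=.085,gate_lip=.097,rack=.006,vial=0,dropper=0,dish=0)
R={}
for c in("scene","side"):
    im=ctrl.get_image(c);cv2.imwrite(f"pics/{c}0.png",im["image"]);print(c,np.array(im["T"])[:3,3])
    for q,z in zs.items():
        r=ctrl.landmark_of(c,q)
        if r:
            p=np.array(r[0]["point"])*[560,420];print(q,round(r[0]["p"],2),p,atz(im,p,z));R[c,q]=ray(im,p)
for q in zs:
    if("scene",q)in R and("side",q)in R: print(q,*tri(R["scene",q],R["side",q]))
s=ctrl.get_state();print(s["clock"],s["position"],s["tool_rot"],s["force"])
E
```

```text
scene [0.0806 0.6713 0.8371]
track 0.61 [288.288 249.816] [0.5549 0.0291 0.    ]
stop_face 0.84 [324.016 217.392] [ 0.5445 -0.1122  0.006 ]
gate_pivot 0.76 [257.096 211.512] [0.6395 0.0367 0.085 ]
gate_lip 0.56 [331.688 241.08 ] [0.4391 0.0276 0.097 ]
rack 0.78 [250.376 290.01 ] [0.5475 0.1809 0.006 ]
vial 0.69 [367.696 243.684] [ 0.4106 -0.1001  0.    ]
dropper 0.64 [298.312 309.918] [0.434 0.159 0.   ]
dish 0.81 [279.104 204.414] [ 0.6727 -0.0913  0.    ]
side [0.3575 0.6169 0.6118]
track 0.72 [289.184 262.08 ] [0.5501 0.0231 0.    ]
stop_face 0.65 [308.    227.892] [ 0.5417 -0.0991  0.006 ]
gate_pivot 0.91 [250.488 226.716] [0.6358 0.0301 0.085 ]
gate_lip 0.59 [334.88  240.912] [0.4518 0.0307 0.097 ]
rack 0.65 [262.192 312.396] [0.5544 0.1767 0.006 ]
vial 0.68 [360.528 238.182] [ 0.4139 -0.1091  0.    ]
dropper 0.97 [329.784 328.902] [0.423  0.1665 0.    ]
dish 0.71 [258.776 220.416] [ 0.6706 -0.0949  0.    ]
track [0.5425 0.0458 0.0227] [0.0006, 0.0006]
stop_face [ 0.5484 -0.1198 -0.007 ] [0.0039, 0.0039]
gate_pivot [0.6244 0.0539 0.1059] [0.0004, 0.0004]
gate_lip [ 0.4563 -0.0025  0.0652] [0.0022, 0.0022]
rack [ 0.5572  0.17   -0.0075] [0.0028, 0.0028]
vial [ 0.4119 -0.1012  0.0029] [0.0032, 0.0032]
dropper [0.4223 0.1774 0.0219] [0.0045, 0.0045]
dish [ 0.664  -0.08    0.0126] [0.0002, 0.0002]
0.9 [ 0.2484 -0.5461  0.2532] [[ 0.9103  0.414  -0.    ]
 [ 0.414  -0.9103  0.0002]
 [ 0.     -0.0002 -1.    ]] [-0.1196  0.0215  0.188 ]
```

View pics/scene0.png

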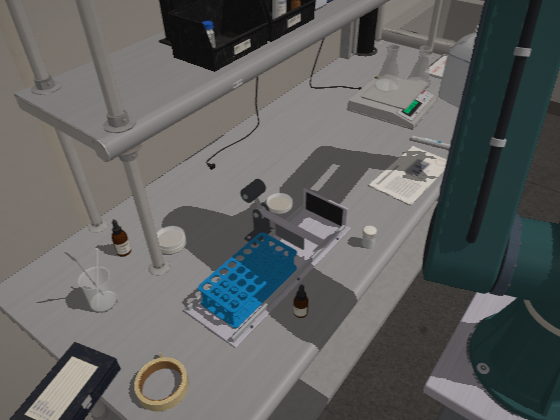

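View pics/side0.png

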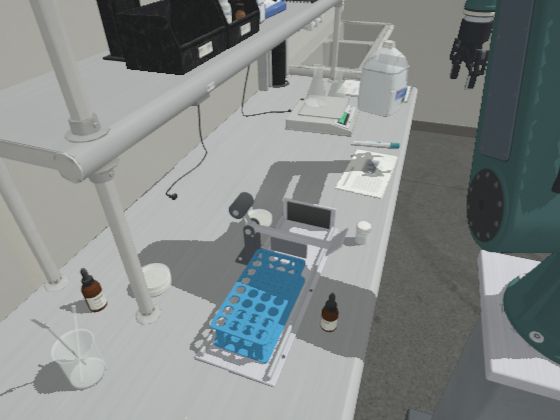

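The gate is down (arm across the lane at scene (250,215)–(330,240)). The blue rack waits at scene (250,280), with the dropper at (300,300) and the pot at (369,237) in front and the dish at (279,204) behind. There is a shelf overhead. Next I fit the track pose and check it with an overlay.

```bash
cat > fit.py <<'E'
from h import *
from scipy.optimize import least_squares
np.set_printoptions(precision=4,suppress=True)
loc=dict(track=(0,0,0),stop_face=(0,-.14,.006),gate_pivot=(.085,0,.085),gate_lip=(-.103,0,.097))
def W(t,p):
    c,s=np.cos(t[2]),np.sin(t[2]);return np.array([t[0]+c*p[0]-s*p[1],t[1]+s*p[0]+c*p[1],p[2]])
ims={};obs=[]
for c in("scene","side"):
    ims[c]=ctrl.get_image(c)
    for q in loc:
        r=ctrl.landmark_of(c,q)
        if r: obs.append((c,q,np.array(r[0]["point"])*[560,420]))
f=lambda t:np.concatenate([np.array(proj(ims[c],W(t,loc[q])))-p for c,q,p in obs])
r=least_squares(f,[.552,.026,-.07],loss="soft_l1",f_scale=2);t=r.x
print(t,f(t).reshape(-1,2))
segs=[[(-.075,-.155,.006),(.075,-.155,.006),(.075,.275,.006),(-.075,.275,.006),(-.075,-.155,.006)],[(-.1,0,.085),(.085,0,.085)],[(-.06,-.14,.07),(.06,-.14,.07)]]
out=[]
for c,o in(("scene",(170,170)),("side",(190,180))):
    g=cv2.resize(ims[c]["image"][o[1]:o[1]+200,o[0]:o[0]+200],None,fx=2,fy=2,interpolation=cv2.INTER_CUBIC)
    g=cv2.resize(g,(400,400))
    for s in segs:
        P=np.array([(np.array(proj(ims[c],W(t,p)))-o)*2 for p in s]).astype(int)
        cv2.polylines(g,[P],False,(0,0,255),1)
    out.append(g)
cv2.imwrite("pics/ov.png",np.hstack(out))
im=ims["scene"]
print("post",atz(im,(158,270),0))
E
python3 fit.py
```

```text
[0.5484 0.0321 0.0197] [[ 1.5629  0.8102]
 [ 0.32   -1.8117]
 [ 1.6861 -2.3588]
 [-1.3779  0.1116]
 [-0.4413  4.0546]
 [-2.5848  0.1921]
 [ 2.1912  0.8835]
 [-0.6738 -0.0282]]
post [0.7619 0.2574 0.    ]
```

View pics/ov.png

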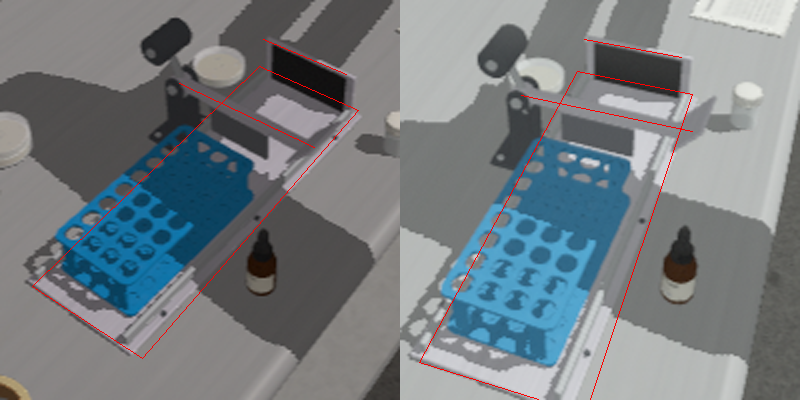

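Run:
```python
from h import *
o=[]
for c,(x,y) in(("scene",(175,270)),("side",(190,310))):
    g=ctrl.get_image(c)["image"][y:y+80,x:x+100]
    o.append(cv2.resize(g,(400,320),interpolation=cv2.INTER_CUBIC))
cv2.imwrite("pics/end.png",np.hstack(o))
```

```text
(no output)
```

View pics/end.png

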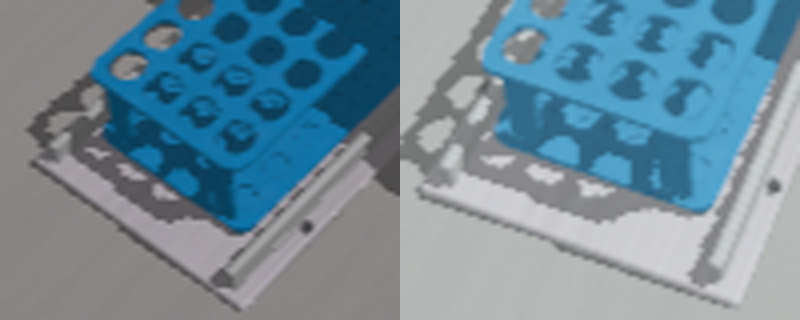

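The picture shows the plate's +y corners clearly: scene (183,310) and (236,345.5), side (194.5,357.5) and (274.5,385). The rack's near +y bottom corner is at scene (236,327.5) and side (267,362.5). I'll refit with these.

```bash
cat > fit2.py <<'E'
from h import *
from scipy.optimize import least_squares
np.set_printoptions(precision=4,suppress=True)
loc=dict(track=(0,0,0),stop_face=(0,-.14,.006),gate_pivot=(.085,0,.085),gate_lip=(-.103,0,.097),fc=(.075,.275,.006),nc=(-.075,.275,.006))
def W(t,p):
    c,s=np.cos(t[2]),np.sin(t[2]);return np.array([t[0]+c*p[0]-s*p[1],t[1]+s*p[0]+c*p[1],p[2]])
ims={};obs=[("scene","fc",(183.2,310)),("scene","nc",(235.8,345.5)),("side","fc",(194.5,357.5)),("side","nc",(274.5,385))]
for c in("scene","side"):
    ims[c]=ctrl.get_image(c)
    for q in list(loc)[:4]:
        r=ctrl.landmark_of(c,q)
        if r: obs.append((c,q,np.array(r[0]["point"])*[560,420]))
w=[3]*4+[1]*20
f=lambda t:np.concatenate([(np.array(proj(ims[c],W(t,loc[q])))-p)*k for (c,q,p),k in zip(obs,w)])
t=least_squares(f,[.552,.026,-.03],loss="soft_l1",f_scale=2).x
print("track",t);print(f(t).reshape(-1,2))
for c,p in(("scene",(236,327.5)),("side",(267,362.5))): print(c,"rack corner",atz(ims[c],p,.006))
print("rack corner if lane-tight",[W(t,(-.054,y,0)) for y in(.23,.25)])
for n,p in dict(lip=loc["gate_lip"],pivot=loc["gate_pivot"],home_end=(0,.072,.06)).items(): print(n,W(t,p))
E
python3 fit2.py
```

```text
track [ 0.5509  0.0309 -0.0186]
[[-0.3017 -2.9366]
 [-0.0365  2.4772]
 [-0.0239 -1.8338]
 [ 1.1377  2.0042]
 [ 0.7908  1.8053]
 [-3.2929 -1.1124]
 [ 2.43   -0.9679]
 [-1.9162 -0.2905]
 [-3.0622 -1.6594]
 [ 0.5292 -1.3016]
 [-1.3017  0.5847]]
scene rack corner [0.5095 0.2735 0.006 ]
side rack corner [0.5078 0.2729 0.006 ]
rack corner if lane-tight [array([0.5011, 0.2619, 0.    ]), array([0.5015, 0.2819, 0.    ])]
lip [0.4479 0.0328 0.097 ]
pivot [0.6358 0.0293 0.085 ]
home_end [0.5522 0.1029 0.06  ]
```

Track fit: origin (0.551, 0.031), yaw about -0.02. The rack's trailing end is at y≈0.273. I plan to slip the shut fingers under the lip from the -y side, tilted 45° sideways, which clears the pot.

```bash
cat > go.py <<'E'
import sys
from h import *
from scipy.spatial.transform import Rotation as Ro
def go(p,tilt,az=np.pi/2):
    s=ctrl.get_state();R=np.array(s["tool_rot"]);P=np.array(s["position"])
    c,n=np.cos(az),np.sin(az)
    T=Ro.from_rotvec([tilt,0,0]).as_matrix()@np.array([[c,n,0],[n,-c,0],[0,0,-1.]])
    print("now",P.round(4),"F",np.round(s["force"],2),"j",np.round(s["joints"],2),"t",s["clock"],"w",s["grip_width"])
    print("offset",(R.T@(np.array(p)-P)/.4).round(4),"twist",(Ro.from_matrix(R.T@T).as_rotvec()/1.5).round(4))
if __name__=="__main__":
    a=[float(v) for v in sys.argv[1:]];go(a[:3],a[3])
E
python3 go.py .435 -.15 .25 .785
```

```text
now [ 0.2484 -0.5462  0.2533] F [-0.35 -0.15  0.5 ] j [-1.26  0.36  1.51  0.    1.27 -0.12] t 2.0 w 0.08545469752242289
offset [ 0.8347 -0.7084  0.0083] twist [ 0.2986  0.4638 -0.7214]
```

Call:
{"name": "move_arm", "arguments": {"jaw": [-1,-1,-1,-1,-1,-1,-1,-1,-1,-1], "offset": [[0.835,-0.708,0.008],[0.835,-0.708,0.008],[0.835,-0.708,0.008],[0.835,-0.708,0.008],[0.835,-0.708,0.008],[0.835,-0.708,0.008],[0.835,-0.708,0.008],[0.835,-0.708,0.008],[0.835,-0.708,0.008],[0.835,-0.708,0.008]], "twist": [[0.299,0.464,-0.721],[0.299,0.464,-0.721],[0.299,0.464,-0.721],[0.299,0.464,-0.721],[0.299,0.464,-0.721],[0.299,0.464,-0.721],[0.299,0.464,-0.721],[0.299,0.464,-0.721],[0.299,0.464,-0.721],[0.299,0.464,-0.721]]}}

```text
clock: 3.0
position: [0.4361, -0.1469, 0.2493]
tool_rot: [[-0.004, 1.0, -0.005], [0.703, 0.006, 0.711], [0.711, -0.0, -0.703]]
force: [-0.6, -1.3, -0.7]
grip_width: 0.0002
grasp_force: 0.0
```

```bash
python3 go.py .435 -.075 .11 .785; python3 go.py .435 -.005 .06 .785
```

```text
now [ 0.4361 -0.1469  0.2493] F [-0.64 -1.25 -0.7 ] j [-0.85  0.46  1.65  0.49  1.67 -0.97] t 3.0 w 0.00015249610596667636
offset [-0.1211 -0.0015  0.3727] twist [-0.0031 -0.0037  0.0026]
now [ 0.4361 -0.1469  0.2493] F [-0.64 -1.25 -0.7 ] j [-0.85  0.46  1.65  0.49  1.67 -0.97] t 3.0 w 0.00015249610596667636
offset [-8.69e-02 -3.00e-04  5.85e-01] twist [-0.0031 -0.0037  0.0026]
```

Call:
{"name": "move_arm", "arguments": {"jaw": [-1,-1,-1,-1,-1,-1,-1], "offset": [[-0.12,0,0.373],[-0.12,0,0.373],[-0.12,0,0.373],[-0.12,0,0.373],[-0.07,0,0.602],[-0.07,0,0.602],[-0.07,0,0.602]], "twist": [[0,0,0],[0,0,0],[0,0,0],[0,0,0],[0,0,0],[0,0,0],[0,0,0]]}}

```text
clock: 3.7
position: [0.433, 0.0036, 0.0598]
tool_rot: [[0.002, 1.0, -0.005], [0.704, 0.002, 0.71], [0.71, -0.005, -0.704]]
force: [-0.4, -1.1, -0.3]
grip_width: 0.0002
grasp_force: 0.0
```

```bash
python3 go.py .46 .005 .12 .785
python3 - <<'E'
from h import *
o=[]
for c,(x,y) in(("scene",(240,150)),("side",(240,150))):
    g=ctrl.get_image(c)["image"][y:y+130,x:x+130]
    o.append(cv2.resize(g,(400,400),interpolation=cv2.INTER_CUBIC))
cv2.imwrite("pics/lip1.png",np.hstack(o))
E
```

```text
now [0.433  0.0036 0.0598] F [-0.35 -1.14 -0.31] j [-0.65  0.68  1.96  0.66  1.15 -1.14] t 3.7 w 0.0001840587205085791
offset [ 0.1094  0.0667 -0.1038] twist [-0.0032 -0.0028 -0.0014]
```

View pics/lip1.png

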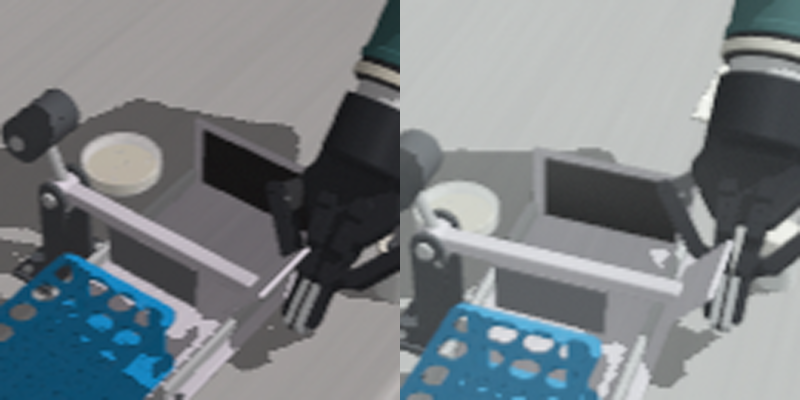

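The shut fingertips are under and in front of the lip, at (305,310) in the left crop and (725,320) in the right. The linkage is clear of everything. Lifting along the arc.

Call:
{"name": "move_arm", "arguments": {"jaw": [-1,-1,-1,-1,-1,-1,-1,-1,-1], "offset": [[0.027,0.02,-0.026],[0.053,0.023,-0.053],[0.08,0.03,-0.079],[0.107,0.04,-0.106],[0.133,0.055,-0.132],[0.16,0.073,-0.158],[0.178,0.085,-0.176],[0.195,0.1,-0.194],[0.195,0.1,-0.194]], "twist": [[0,0,0],[0,0,0],[0,0,0],[0,0,0],[0,0,0],[0,0,0],[0,0,0],[0,0,0],[0,0,0]]}}

```text
clock: 4.7
position: [0.4764, -0.0006, 0.1724]
tool_rot: [[-0.002, 1.0, 0.003], [0.709, -0.001, 0.706], [0.706, 0.003, -0.709]]
force: [0.2, -1.0, 0.3]
grip_width: -0.0002
grasp_force: 0.0
```

```bash
python3 go.py .56 .004 .25 .785
python3 - <<'E'
from h import *
o=[]
for c,(x,y) in(("scene",(240,120)),("side",(240,120))):
    g=ctrl.get_image(c)["image"][y:y+160,x:x+160]
    o.append(cv2.resize(g,(400,400),interpolation=cv2.INTER_CUBIC))
cv2.imwrite("pics/lip2.png",np.hstack(o))
E
```

```text
now [ 0.4764 -0.0006  0.1724] F [ 0.2  -1.04  0.34] j [-0.61  0.5   1.83  0.63  1.37 -0.92] t 4.7 w -0.00016262609610430214
offset [ 0.1446  0.2097 -0.1288] twist [0.002  0.0011 0.0012]
```

View pics/lip2.png

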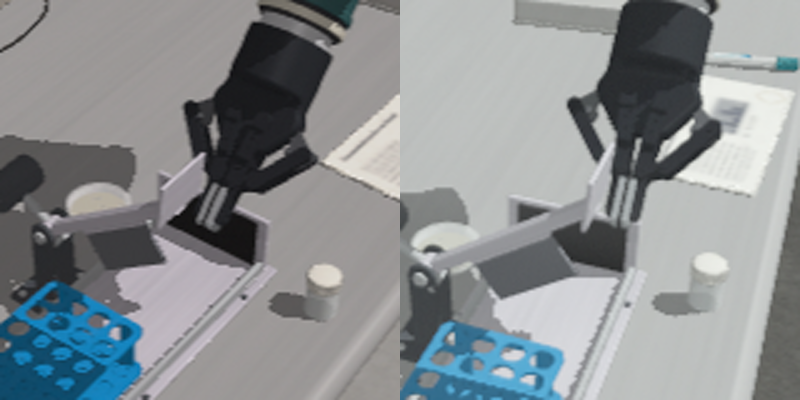

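The gate is at roughly 0.5 rad, with the lip resting on the fingers at (205,200) in the left crop. I continue along the arc past balance.

Call:
{"name": "move_arm", "arguments": {"jaw": [-1,-1,-1,-1,-1,-1,-1,-1,-1], "offset": [[0.027,0.025,-0.027],[0.053,0.053,-0.053],[0.074,0.083,-0.074],[0.093,0.115,-0.093],[0.109,0.15,-0.109],[0.121,0.185,-0.121],[0.13,0.22,-0.13],[0.137,0.25,-0.137],[0.137,0.25,-0.137]], "twist": [[0,0,0],[0,0,0],[0,0,0],[0,0,0],[0,0,0],[0,0,0],[0,0,0],[0,0,0],[0,0,0]]}}

```text
clock: 5.7
position: [0.5766, 0.0002, 0.2478]
tool_rot: [[-0.001, 1.0, 0.001], [0.707, -0.0, 0.707], [0.707, 0.001, -0.707]]
force: [-0.4, -0.7, 0.1]
grip_width: 0.0003
grasp_force: 0.0
```

```bash
python3 go.py .45 -.05 .30 0
python3 - <<'E'
from h import *
o=[]
for c,(x,y) in(("scene",(210,80)),("side",(210,80))):
    g=ctrl.get_image(c)["image"][y:y+200,x:x+200]
    o.append(cv2.resize(g,(400,400),interpolation=cv2.INTER_CUBIC))
cv2.imwrite("pics/lip3.png",np.hstack(o))
E
```

```text
now [5.766e-01 2.000e-04 2.478e-01] F [-0.41 -0.73  0.11] j [-0.52  0.51  1.56  0.66  1.54 -0.7 ] t 5.7 w 0.00034761659191042055
offset [ 0.0035 -0.3162 -0.1814] twist [ 1.000e-03 -5.232e-01  1.000e-04]
```

View pics/lip3.png

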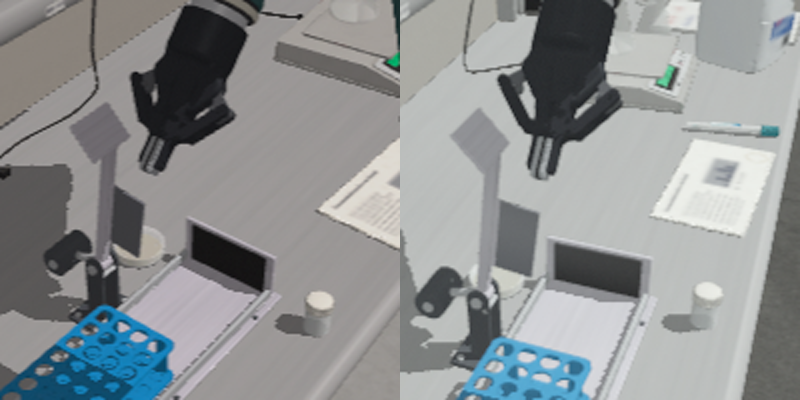

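The gate stands upright on its stop, free of the gripper. I retreat toward the robot and then go round to the rack's +y end.

Call:
{"name": "move_arm", "arguments": {"jaw": [-1,-1,-1,-1,-1,-1,-1,-1], "offset": [[0,-0.12,0],[0,-0.24,0],[0,-0.34,-0.18],[0,-0.34,-0.18],[0,-0.34,-0.18],[0,-0.34,-0.18],[0,-0.34,-0.18],[0,-0.34,-0.18]], "twist": [[0,0,0],[0,0,0],[0,-0.523,0],[0,-0.523,0],[0,-0.523,0],[0,-0.523,0],[0,-0.523,0],[0,-0.523,0]]}}

```text
clock: 6.6
position: [0.4379, -0.0486, 0.2991]
tool_rot: [[-0.003, 1.0, 0.001], [1.0, 0.003, -0.003], [-0.003, 0.001, -1.0]]
force: [-1.1, -0.6, 0.7]
grip_width: 0.0001
grasp_force: 0.0
```

```bash
python3 go.py .44 .32 .30 0;python3 go.py .556 .325 .15 0
```

```text
now [ 0.4379 -0.0486  0.2991] F [-1.09 -0.59  0.69] j [-0.27  0.08  1.77 -0.    1.29 -0.27] t 6.6 w 7.333820077751104e-05
offset [ 0.9214  0.0078 -0.0053] twist [0.0005 0.0023 0.0019]
now [ 0.4379 -0.0486  0.2991] F [-1.09 -0.59  0.69] j [-0.27  0.08  1.77 -0.    1.29 -0.27] t 6.6 w 7.333820077751104e-05
offset [0.9343 0.2976 0.3699] twist [0.0005 0.0023 0.0019]
```

Call:
{"name": "move_arm", "arguments": {"jaw": [-1,-1,-1,-1,-1,-1,-1,-1,-1,-1], "offset": [[0.92,0.008,0],[0.92,0.008,0],[0.92,0.008,0],[0.92,0.008,0],[0.92,0.008,0],[0.92,0.008,0],[0.92,0.008,0],[0.92,0.008,0],[0.92,0.008,0],[0.92,0.008,0]], "twist": [[0,0,0],[0,0,0],[0,0,0],[0,0,0],[0,0,0],[0,0,0],[0,0,0],[0,0,0],[0,0,0],[0,0,0]]}}

```text
clock: 7.6
position: [0.4417, 0.3165, 0.2982]
tool_rot: [[-0.0, 1.0, -0.002], [1.0, 0.0, -0.001], [-0.001, -0.002, -1.0]]
force: [0.7, 0.4, 0.1]
grip_width: -0.0001
grasp_force: 0.0
```

```bash
python3 go.py .558 .32 .14 0;python3 go.py .558 .32 .06 0
```

```text
now [0.4417 0.3165 0.2982] F [0.68 0.35 0.08] j [0.49 0.24 1.57 0.   1.34 0.49] t 7.6 w -0.00013439232008232956
offset [0.009  0.2915 0.3949] twist [-0.0014  0.0006  0.0002]
now [0.4417 0.3165 0.2982] F [0.68 0.35 0.08] j [0.49 0.24 1.57 0.   1.34 0.49] t 7.6 w -0.00013439232008232956
offset [0.0092 0.2919 0.5949] twist [-0.0014  0.0006  0.0002]
```

Call:
{"name": "move_arm", "arguments": {"jaw": [-1,-1,-1,-1,-1,-1,-1,-1], "offset": [[0.009,0.29,0.3],[0.009,0.29,0.3],[0.009,0.29,0.3],[0.009,0.29,0.3],[0.009,0.29,0.595],[0.009,0.29,0.595],[0.009,0.29,0.595],[0.009,0.29,0.595]], "twist": [[0,0,0],[0,0,0],[0,0,0],[0,0,0],[0,0,0],[0,0,0],[0,0,0],[0,0,0]]}}

```text
clock: 8.4
position: [0.5555, 0.3187, 0.0581]
tool_rot: [[0.002, 1.0, -0.007], [1.0, -0.002, -0.002], [-0.002, -0.007, -1.0]]
force: [0.3, -0.4, 0.1]
grip_width: 0.0001
grasp_force: 0.0
```

```bash
python3 go.py .558 .26 .06 0
python3 - <<'E'
from h import *
o=[]
for c,(x,y) in(("scene",(170,120)),("side",(170,180))):
    g=ctrl.get_image(c)["image"][y:y+220,x:x+200]
    o.append(cv2.resize(g,(400,440),interpolation=cv2.INTER_CUBIC))
cv2.imwrite("pics/push0.png",np.hstack(o))
E
```

```text
now [0.5555 0.3187 0.0581] F [ 0.28 -0.43  0.1 ] j [0.41 0.63 1.59 0.   0.93 0.41] t 8.4 w 5.722049576222325e-05
offset [-0.1468  0.0064 -0.0044] twist [-0.0049  0.0015 -0.0012]
```

View pics/push0.png

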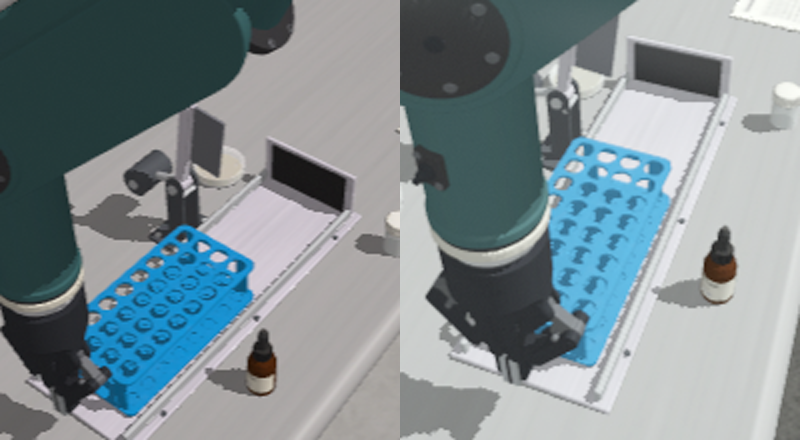

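The gate is raised and the shut fingers stand just behind mid-end of the rack, at (65,400) in the left crop. I tilt the tool slightly so the wrist stays clear of the raised gate, then push.

Call:
{"name": "move_arm", "arguments": {"jaw": [-1,-1,-1,-1,-1,-1,-1,-1,-1], "offset": [[0,0,0],[0,0,0],[-0.03,0,0],[-0.055,0,0],[-0.08,0,0],[-0.1,0,0],[-0.12,0,0],[-0.14,0,0],[-0.16,0,0]], "twist": [[0,-0.2,0],[0,-0.2,0],[0,-0.2,0],[0,-0.2,0],[0,-0.2,0],[0,-0.2,0],[0,-0.2,0],[0,-0.2,0],[0,-0.2,0]]}}

```text
clock: 9.4
position: [0.5585, 0.2566, 0.061]
tool_rot: [[0.001, 1.0, -0.001], [0.956, -0.001, -0.294], [-0.294, -0.0, -0.956]]
force: [0.4, 1.3, 1.4]
grip_width: -0.0001
grasp_force: 0.6
```

```bash
python3 go.py .553 .16 .06 -.3
python3 - <<'E'
from h import *
for c in("scene","side"):
    im=ctrl.get_image(c);r=ctrl.landmark_of(c,"rack")
    if r: print(r[0]["p"],atz(im,np.array(r[0]["point"])*[560,420],.006))
E
```

```text
now [0.5585 0.2566 0.061 ] F [0.4  1.28 1.36] j [ 0.47  0.67  1.54 -0.3   1.09  0.63] t 9.4 w -0.00012706496641854846
offset [-0.23   -0.0135  0.0733] twist [-0.0004 -0.001  -0.0006]
0.82 [0.54627877 0.14621348 0.006     ]
0.92 [0.55570057 0.14052641 0.006     ]
```

Call:
{"name": "move_arm", "arguments": {"jaw": [-1,-1,-1,-1,-1,-1,-1,-1,-1,-1], "offset": [[-0.023,-0.001,0.007],[-0.046,-0.003,0.015],[-0.069,-0.004,0.022],[-0.092,-0.005,0.029],[-0.115,-0.007,0.037],[-0.138,-0.008,0.044],[-0.161,-0.009,0.051],[-0.184,-0.011,0.059],[-0.207,-0.012,0.066],[-0.23,-0.013,0.073]], "twist": [[0,0,0],[0,0,0],[0,0,0],[0,0,0],[0,0,0],[0,0,0],[0,0,0],[0,0,0],[0,0,0],[0,0,0]]}}

```text
clock: 10.6
position: [0.5531, 0.1602, 0.06]
tool_rot: [[0.0, 1.0, -0.001], [0.956, -0.0, -0.295], [-0.295, -0.001, -0.956]]
force: [0.5, 0.5, -0.2]
grip_width: 0.0002
grasp_force: 0.6
```

```bash
python3 go.py .551 .125 .06 -.3
python3 - <<'E'
from h import *
o=[]
for c,(x,y) in(("scene",(170,120)),("side",(170,150))):
    im=ctrl.get_image(c);r=ctrl.landmark_of(c,"rack")
    if r: print(r[0]["p"],atz(im,np.array(r[0]["point"])*[560,420],.006))
    g=im["image"][y:y+220,x:x+200]
    o.append(cv2.resize(g,(400,440),interpolation=cv2.INTER_CUBIC))
cv2.imwrite("pics/push1.png",np.hstack(o))
E
```

```text
now [0.5531 0.1602 0.06  ] F [ 0.54  0.55 -0.25] j [ 0.33  0.62  1.67 -0.34  0.98  0.54] t 10.6 w 0.0001833583395118717
offset [-0.0842 -0.0052  0.0258] twist [-0.0004 -0.0007 -0.0001]
0.93 [0.54707849 0.04849656 0.006     ]
0.9 [0.55060797 0.04229498 0.006     ]
```

View pics/push1.png

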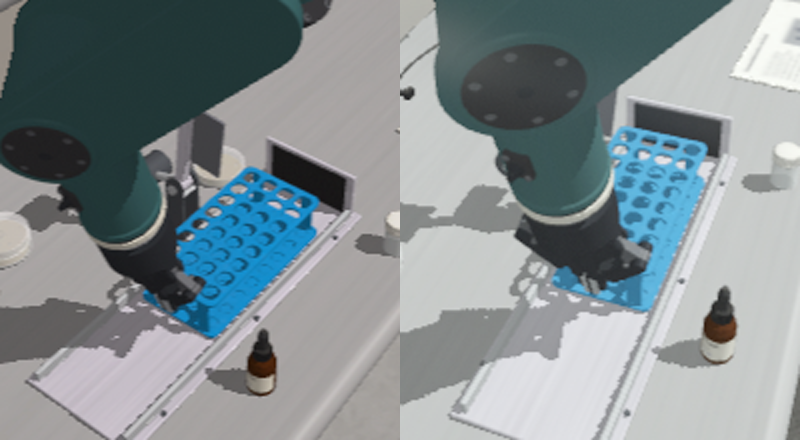

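The rack is straight in the lane with about 4.5 cm left to the stop, and the gate is still raised.

Call:
{"name": "move_arm", "arguments": {"jaw": [-1,-1,-1,-1,-1], "offset": [[-0.02,-0.001,0.006],[-0.04,-0.002,0.012],[-0.06,-0.003,0.018],[-0.075,-0.004,0.023],[-0.086,-0.005,0.026]], "twist": [[0,0,0],[0,0,0],[0,0,0],[0,0,0],[0,0,0]]}}

```text
clock: 11.3
position: [0.551, 0.1243, 0.0601]
tool_rot: [[0.001, 1.0, -0.001], [0.956, -0.001, -0.295], [-0.295, -0.001, -0.956]]
force: [-0.1, 0.6, -0.8]
grip_width: 0.0005
grasp_force: 0.5
```

Call:
{"name": "move_arm", "arguments": {"jaw": [-1,-1,-1], "offset": [[-0.008,0,0.0025],[-0.016,0,0.005],[-0.016,0,0.005]], "twist": [[0,0,0],[0,0,0],[0,0,0]]}}

```text
clock: 11.6
position: [0.5511, 0.1179, 0.0601]
tool_rot: [[0.0, 1.0, -0.001], [0.956, -0.0, -0.295], [-0.295, -0.001, -0.956]]
force: [-0.3, -0.6, 0.5]
grip_width: 0.0001
grasp_force: 0.0
```

Call:
{"name": "move_arm", "arguments": {"jaw": [-1,-1], "offset": [[-0.008,0,0.0025],[-0.008,0,0.0025]], "twist": [[0,0,0],[0,0,0]]}}

```text
clock: 11.8
position: [0.552, 0.1158, 0.0603]
tool_rot: [[0.001, 1.0, 0.001], [0.956, -0.0, -0.293], [-0.293, 0.001, -0.956]]
force: [0.4, 4.2, -0.1]
grip_width: 0.0002
grasp_force: 1.8
```

Call:
{"name": "move_arm", "arguments": {"jaw": [-1,-1,-1], "offset": [[-0.003,0,0.001],[-0.003,0,0.001],[-0.003,0,0.001]], "twist": [[0,0,0],[0,0,0],[0,0,0]]}}

```text
clock: 12.1
position: [0.5526, 0.1154, 0.0603]
tool_rot: [[0.001, 1.0, 0.003], [0.956, 0.0, -0.292], [-0.292, 0.003, -0.956]]
force: [2.2, 6.5, -0.3]
grip_width: 0.0
grasp_force: 3.2
```

The rack is stopped hard against the end stop: the force is rising and the TCP is at the predicted y of 0.115. I retreat along the track's +y and check.

Call:
{"name": "move_arm", "arguments": {"jaw": [-1,-1,-1,-1,-1,-1], "offset": [[0.04,0,-0.012],[0.12,0,-0.036],[0.25,0,-0.08],[0.4,0,-0.15],[0.5,0,-0.2],[0.5,0,-0.2]], "twist": [[0,0,0],[0,0,0],[0,0,0],[0,0,0],[0,0,0],[0,0,0]]}}

```text
clock: 12.7
position: [0.5513, 0.3343, 0.0783]
tool_rot: [[-0.003, 1.0, 0.003], [0.956, 0.003, -0.292], [-0.292, 0.002, -0.956]]
force: [0.4, -0.5, -0.4]
grip_width: -0.0003
grasp_force: 0.0
```

Run:
```python
from h import *
o=[]
for c,(x,y) in(("scene",(170,120)),("side",(170,150))):
    im=ctrl.get_image(c);r=ctrl.landmark_of(c,"rack")
    if r: print(r[0]["p"],atz(im,np.array(r[0]["point"])*[560,420],.006))
    g=im["image"][y:y+220,x:x+200]
    o.append(cv2.resize(g,(400,440),interpolation=cv2.INTER_CUBIC))
cv2.imwrite("pics/end1.png",np.hstack(o))
s=ctrl.get_state();print(s["position"],s["force"])
```

```text
0.69 [0.54296871 0.00776055 0.006     ]
0.79 [0.55579704 0.00415191 0.006     ]
[0.5503885  0.32778934 0.07718944] [-0.1231011  -0.35508158  0.52280345]
```

View pics/end1.png

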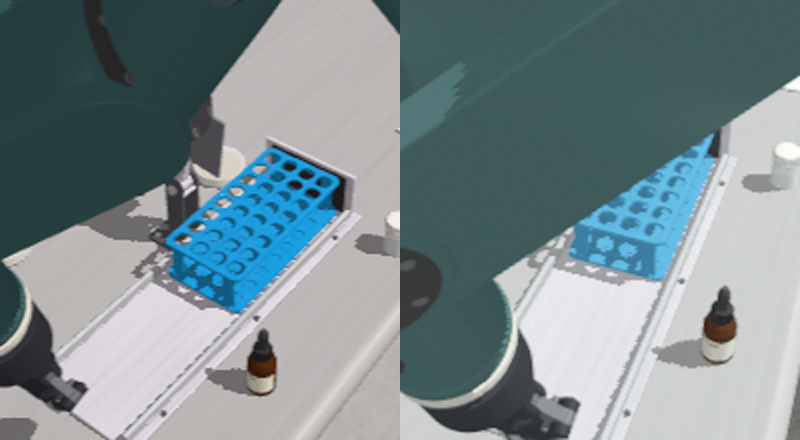

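The rack is flat and close to the stop, and the gate is still up. As a check against rebound, I'll touch it once more gently and withdraw slowly.

```bash
python3 go.py .5515 .125 .06 -.3
python3 - <<'E'
from h import *
im=ctrl.get_image("scene");print(atz(im,(289,276),.006))
E
```

```text
now [0.5504 0.3278 0.0772] F [-0.12 -0.36  0.52] j [ 0.57  0.69  1.44 -0.27  1.19  0.69] t 12.9 w -0.0004616121420304865
offset [-0.4715  0.0026  0.1913] twist [-0.0011  0.0006  0.0007]
[0.50226543 0.09857972 0.006     ]
```

Call:
{"name": "move_arm", "arguments": {"jaw": [-1,-1,-1,-1,-1,-1,-1,-1], "offset": [[-0.1,0,0.05],[-0.2,0,0.09],[-0.3,0,0.13],[-0.38,0,0.16],[-0.43,0,0.178],[-0.455,0.002,0.187],[-0.471,0.002,0.191],[-0.471,0.002,0.191]], "twist": [[0,0,0],[0,0,0],[0,0,0],[0,0,0],[0,0,0],[0,0,0],[0,0,0],[0,0,0]]}}

```text
clock: 13.75
position: [0.5519, 0.1251, 0.0602]
tool_rot: [[0.001, 1.0, -0.001], [0.956, -0.002, -0.295], [-0.295, -0.001, -0.956]]
force: [0.3, 1.0, -0.3]
grip_width: 0.0002
grasp_force: 0.0
```

Call:
{"name": "move_arm", "arguments": {"jaw": [-1,-1,-1,-1], "offset": [[-0.006,0,0.002],[-0.012,0,0.004],[-0.016,0,0.005],[-0.016,0,0.005]], "twist": [[0,0,0],[0,0,0],[0,0,0],[0,0,0]]}}

```text
clock: 14.15
position: [0.5519, 0.1195, 0.0601]
tool_rot: [[-0.0, 1.0, -0.0], [0.956, 0.0, -0.294], [-0.294, -0.001, -0.956]]
force: [0.3, 0.2, -0.7]
grip_width: -0.0001
grasp_force: 0.0
```

Call:
{"name": "move_arm", "arguments": {"jaw": [-1,-1,-1], "offset": [[-0.005,0,0.0015],[-0.01,0,0.003],[-0.01,0,0.003]], "twist": [[0,0,0],[0,0,0],[0,0,0]]}}

```text
clock: 14.45
position: [0.5524, 0.1156, 0.0602]
tool_rot: [[0.001, 1.0, 0.0], [0.956, -0.0, -0.293], [-0.293, 0.001, -0.956]]
force: [-0.1, 3.5, 0.2]
grip_width: -0.0004
grasp_force: 1.5
```

Call:
{"name": "move_arm", "arguments": {"jaw": [-1,-1], "offset": [[-0.003,0,0.001],[-0.003,0,0.001]], "twist": [[0,0,0],[0,0,0]]}}

```text
clock: 14.65
position: [0.5533, 0.1151, 0.0603]
tool_rot: [[0.001, 1.0, 0.002], [0.956, -0.0, -0.292], [-0.292, 0.002, -0.956]]
force: [1.9, 6.2, -0.3]
grip_width: -0.0002
grasp_force: 3.0
```

The contact is at the same place, so there was no rebound. Withdrawing and handing in.

Call:
{"name": "move_arm", "arguments": {"jaw": [-1,-1,-1,-1,-1,-1,-1,-1], "offset": [[0.008,0,-0.002],[0.03,0,-0.009],[0.08,0,-0.024],[0.18,0,-0.054],[0.28,0,-0.084],[0.33,0,-0.1],[0.33,0,-0.1],[0.33,0,-0.1]], "twist": [[0,0,0],[0,0,0],[0,0,0],[0,0,0],[0,0,0],[0,0,0],[0,0,0],[0,0,0]]}}

```text
clock: 15.45
position: [0.5514, 0.2513, 0.0592]
tool_rot: [[-0.001, 1.0, -0.001], [0.955, 0.001, -0.296], [-0.296, -0.002, -0.955]]
force: [-0.1, 0.6, 0.6]
grip_width: -0.0001
grasp_force: 0.0
```

```bash
python3 -c "
from station import ctrl
print(ctrl.close_job())"
```

```text
the job is handed in; nothing more can be done
None
```

The job is handed in, but the interface returned no verdict: the gate stayed raised by itself in the last picture, the rack met the end stop at the same point on two pushes, and no bystander was touched.

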